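# Put the bearing-driver discs away in their tray

## Robot

A 6-joint arm with a two-finger parallel gripper is mounted at the origin on the work surface. World frame = base frame: x ahead of the robot, y to its left, z up, the work surface at z = 0. Lengths are in m, angles in rad, forces in N, time in s.
With the tool pointing down it reaches from about 0.375 to 0.975 m from the base axis. Payload 3.8 kg.
Tool frame: the origin (TCP) lies midway between the tips of the shut fingers; the grasp point (between the pads) lies 19 mm behind it; z points along the fingers, y is the line along which they close (so a half turn about z gives the same grasp; the last joint's range is limited). The gripper opens to 88 mm and grips with 3 to 60 N. Pads are 18 mm wide; open, the fingers measure 123 mm over their backs; the gripper's body (75 mm by 187 mm) begins 45 mm behind the grasp point.
Start: joints at [1.107, 0.264, 1.604, -0, 1.274, -0.037], TCP at [0.279, 0.614, 0.239] pointing down, gripper open.
Joint ranges: [-2.63, 2.63], [-0.94, 2.18], [0.31, 2.57], [-1.31, 4.45], [0, 2.66], [-2.55, 2.55]. Speed limits (rad/s): [2.57, 2.57, 3.14, 3.14, 3.14, 3.14].

## Interface

Orientations are given as a rotation vector (axis times angle).
In Python, from cell import manip, inverse_kinematics, cams, order gives the robot as it stands. Calls block until the motion is done:
- manip.move_pose(position, orientation): joint-space move of the TCP to a pose.
- manip.move_linear(position, rate=0.15, rot=None): straight line of the TCP; rot=None keeps the orientation; rate is the mean speed in m/s.
- manip.set_joints(angles): joint-space move.
- manip.set_gripper(opening, force=None): finger opening in m; force is the grip in N (None keeps the last); returns when the fingers have stopped.
- manip.dwell(seconds).
- inverse_kinematics(position, orientation): joint angles nearest the present ones, or None.
- manip.state(): the state.
- cams.capture(name): name is "side" or "top" or "wrist"; returns a dict with "image" (384x512x3 uint8, blue, green, red), "z_map" (384x512 float32, m along the optical axis (not along the pixel's ray), 0 where there is no reading), "intrinsics" (3x3 intrinsics, pixels), "position" and "orientation" of the camera in the world; the wrist camera has in their place "T_tool_cam" (4x4, takes a point from camera to tool coordinates, whose origin is the TCP and whose axes are the flange's). Camera axes: x right, y down, z forward; pixel columns grow to the right and rows downward; lengths in m; the calibration is good to about 2 mm. A picture is of the moment at which its call begins: read the wrist's pose just before it.
A pose or a line that the arm cannot do raises manip.IKError and nothing moves.
- order.close_job(): hands the job in; it is judged then, once.
The state is a dict: "clock": time; "joint_pos": joint angles; "joint_velocities": joint speeds; "tau": joint torques, N m; "tool_pos": TCP position; "tcp_rot": TCP orientation; "contact_force": force on the tool from outside, world axes, zero at the start; "moment": the same for the moment, N m; "gripper_width": finger opening in m; "grasp_force": force on a finger pad.
Only numpy, scipy, OpenCV 4.12 (cv2) and the standard library are available. Lean on these libraries where they do the work, as an engineer would, in place of code of your own. Each camera call takes 0.05 s, during which the arm holds its last target. There are 200 camera calls.

## Task

Put the two loose bearing-driver discs away: slide them one at a time across the tray's deck, never picking them up off it, so that each drops flat into the empty pocket of its own size. Then draw the retaining bar fully home over the pockets by its black grip. Leave the small spare disc in its pocket, and do not disturb the collar and the rod beside the tray.

Things in the scene. Friction and masses are not known exactly. Their poses are not given: they have to be found in the camera images.
- tray: Fixed flat grey tray, 280 mm (x) by 340 mm (y). Origin: centre of its underside; z up. Flat deck 26 mm above the bench. Three round pockets in a row at x = +50 mm. The -x half is plain deck without a lip; the loose discs start there, one each side, in either order. Along both y edges, from x = +20 to +140 mm only, guides 19 mm high carry the bar.
- spare_disc: Aluminium disc 41 mm in diameter, already lying in the middle pocket (tray y = +5 mm), its top 2 mm below the deck, so that things slide over it. Leave it there. Origin: centre of its underside.
- large_pocket (a point): Centre of the mouth of the large pocket, at deck height; 94 mm diameter, 20 mm deep, at tray y = -85 mm; axes as the tray's. The large disc belongs here.
- small_pocket (a point): Centre of the mouth of the small pocket, at deck height; 70 mm diameter, 20 mm deep, at tray y = +85 mm; axes as the tray's. The small disc belongs here.
- large_disc: Loose flat aluminium disc, 88 mm diameter, 18 mm thick, about 0.3 kg, with a dark dot in the middle of its top; starts lying on the deck. Origin: centre of its underside; z up. In its pocket its top ends 2 mm below the deck. It cannot fall into the small pocket.
- small_disc: Loose flat aluminium disc, 64 mm diameter, 18 mm thick, about 0.16 kg, otherwise like the large one. It would drop into the large pocket if slid over it while that is empty.
- bar (a joint): Travel of the retaining bar towards the tray's -x side, m: 0 is fully back at the far edge (bar centre at tray x = +125 mm), 0.075 is fully home over the middles of the pockets (x = +50 mm), its stop. It slides with about 2.5 N of friction and stays where left; it starts at 0 to 0.01.
- bar_grip (a point): Centre of the top of the bar's black grip, 72 mm above the bench: an upright block 14 mm along the tray's x, 60 mm along its y, standing 34 mm above the bar at its middle. The steel bar beneath is 22 mm wide (x), 312 mm long (y), 8 mm thick, its underside 4 mm above the deck.
- collar: Loose steel collar (ring) 72 mm outside, 30 mm high, lying on the bench beside the tray's +y edge; not part of the job. Origin at the centre of its underside.
- driver_handle: Loose steel rod 24 mm diameter, 160 mm long, lying on the bench beside the tray's -y edge; not part of the job. Origin on its underside at mid length.
Mind the look-alikes: they are no part of the job. Leave any blue look-alike of the large_disc alone. Leave any green look-alike of the small_disc alone.

How it is judged:
By the outcome, as a careful person would: the job done as asked, in the order asked, and still so for the second after the job is handed in, with the robot touching nothing.
It also fails if it takes over 59 s, if anything falls off the work surface, if the arm or the gripper's body presses on something with over 40 N, if the wrist force passes 120 N, or if a joint passes its speed limit or range.

## Working session

There is one attempt and no reset: what is moved stays moved. The work goes in short steps, each a Python script; the robot and the scene stay as the last script left them, time stands still between calls to the robot, and variables do not carry over. Pictures are saved under pics/ and viewed, at most 10 in all, crops included, and the job is handed in when it is done.

```bash
ls; mkdir -p pics
python3 - <<'E'
from cell import manip, cams
import cv2,pickle
d={n:cams.capture(n) for n in("top","side")}
pickle.dump(d,open("c0.pkl","wb"))
for n in d: cv2.imwrite(f"pics/{n}0.png",d[n]["image"]); print(n,d[n]["intrinsics"],d[n]["position"],d[n]["orientation"])
print(manip.state())
E
```

```text
pics
top [[435.43266655   0.         247.31098557]
 [  0.         435.43266655 191.86069691]
 [  0.           0.           1.        ]] [0.40268553 0.02761712 0.9102098 ] [-2.1675434   2.13758343 -0.07408803]
side [[464.14500657   0.         253.45381013]
 [  0.         464.14500657 189.81160875]
 [  0.           0.           1.        ]] [ 0.32840119 -0.55710862  0.73457322] [-2.34498657  0.32080075 -0.15478088]
{'clock': 0.1, 'joint_pos': array([ 1.10713351e+00,  2.64743660e-01,  1.60518232e+00,  2.93920088e-05,
        1.27369303e+00, -3.68791080e-02]), 'joint_velocities': array([-0.00096319, -0.00037282, -0.00374349, -0.00148047, -0.00039028,
       -0.00073315]), 'tau': array([-1.04627413e-04, -5.03621256e+01, -3.58070540e+01,  7.30312429e-02,
        2.32238980e-02, -7.62654690e-05]), 'tool_pos': array([0.2791183 , 0.61391316, 0.23749789]), 'tcp_rot': array([-0.66521492, -3.06981433,  0.00307237]), 'contact_force': array([ 0.38568046, -0.40086242, -0.30669441]), 'moment': array([-0.0001243 , -0.00173977,  0.00254044]), 'grasp_force': 0.0, 'gripper_width': 0.08784243477681383}
```

View pics/top0.png

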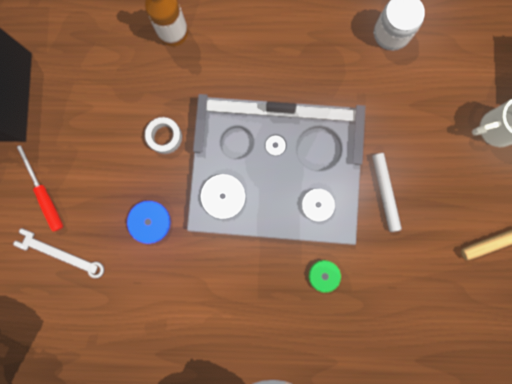

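View pics/side0.png

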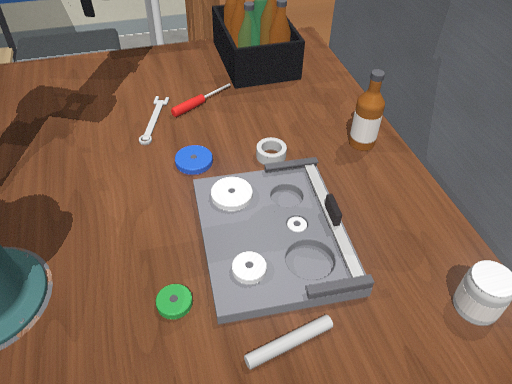

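The large disc (223,197) lies on the +y side of the tray and the small disc (318,205) on the -y side. Their pockets are on the opposite sides, at (319,148) for the large and (237,141) for the small. The spare is at (275,145), the grip at (281,107), and the blue and green discs are off the tray. I'll measure from the top view, then take a closer wrist view.

```bash
cat > h.py <<'E'
import numpy as np, cv2
from scipy.spatial.transform import Rotation as R
from cell import manip, cams, inverse_kinematics, order
def cam_T(c, st=None):
    T=np.eye(4)
    if "T_tool_cam" in c:
        T[:3,:3]=R.from_rotvec(st["tcp_rot"]).as_matrix(); T[:3,3]=st["tool_pos"]; return T@c["T_tool_cam"]
    T[:3,:3]=R.from_rotvec(c["orientation"]).as_matrix(); T[:3,3]=c["position"]; return T
def zmap(c,T):
    K=c["intrinsics"]; v,u=np.mgrid[:384,:512]; d=c["z_map"]
    P=np.stack([(u-K[0,2])/K[0,0]*d,(v-K[1,2])/K[1,1]*d,d],-1)@T[:3,:3].T+T[:3,3]
    P[d==0]=np.nan; return P
def on_plane(c,T,uv,z):
    K=c["intrinsics"]; r=T[:3,:3]@np.linalg.solve(K,[uv[0],uv[1],1]); return T[:3,3]+r*(z-T[2,3])/r[2]
def blobs(c,T,mask,z,amin=60,amax=1e5):
    n,l,s,_=cv2.connectedComponentsWithStats(mask.astype(np.uint8)); out=[]
    for i in range(1,n):
        if amin<s[i,4]<amax:
            v,u=np.nonzero(l==i); w=np.array([on_plane(c,T,p,z)[:2] for p in cv2.convexHull(np.c_[u,v].astype(np.int32))[:,0].astype(float)])
            (x,y),r=cv2.minEnclosingCircle(w.astype(np.float32))
            A=cv2.moments(w.astype(np.float32)); 
            out.append((A["m10"]/A["m00"],A["m01"]/A["m00"],2*np.sqrt(A["m00"]/np.pi),u.mean(),v.mean()))
    return np.array(out)
E
python3 - <<'E'
from h import *; import pickle
np.set_printoptions(precision=4,suppress=True)
c=pickle.load(open("c0.pkl","rb"))["top"];T=cam_T(c);P=zmap(c,T);Z=P[...,2]
for p in [(223,180),(318,195),(270,200),(275,230),(237,141),(319,148),(275,137),(281,107),(240,105),(100,330),(148,215),(200,130),(200,150)]: print(p,P[p[1],p[0]])
g=c["image"].astype(int); white=g.min(2)>205
print("white\n",blobs(c,T,white,.044))
zd=np.nanmedian(Z[195:235,255:295]); print(zd)
reg=np.zeros(Z.shape,bool);reg[110:240,190:362]=1
print("pk\n",blobs(c,T,reg&(Z<zd-.008)&(Z>-.01),zd))
m=(np.abs(Z-zd)<.004)|((Z>.035)&(Z<.055)); m[:90]=0;m[250:]=0;m[:,:186]=0;m[:,370:]=0
q=P[m][:,:2].astype(np.float32);print(cv2.minAreaRect(q))
E
```

```text
(223, 180) [0.5151 0.107  0.0434]
(318, 195) [ 0.4872 -0.0832  0.0429]
(270, 200) [0.4773 0.0118 0.0276]
(275, 230) [nan nan nan]
(237, 141) [0.6038 0.0826 0.0044]
(319, 148) [ 0.5902 -0.0903  0.0048]
(275, 137) [0.6086 0.0028 0.0238]
(281, 107) [ 0.6581 -0.0072  0.0707]
(240, 105) [0.6721 0.0758 0.037 ]
(100, 330) [0.2069 0.3578 0.0009]
(148, 215) [0.4437 0.2621 0.0214]
(200, 130) [0.617  0.156  0.0449]
(200, 150) [0.5757 0.1549 0.0449]
white
 [[  0.8654  -0.2624   0.0721 405.1739  13.5611]
 [  0.6666   0.0869   0.0541 233.4313 106.5537]
 [  0.6514  -0.4602   0.031  506.6239 115.6514]
 [  0.6549  -0.096    0.0532 324.698  112.8103]
 [  0.6085   0.2338   0.0678 162.0086 134.0237]
 [  0.631   -0.4279   0.0174 491.6812 125.2754]
 [  0.5874   0.003    0.0381 275.114  145.114 ]
 [  0.4946  -0.2212   0.0503 388.2915 192.8166]
 [  0.483    0.107    0.0884 222.6378 195.9876]
 [  0.468   -0.0834   0.064  318.2218 204.5515]
 [  0.3634   0.4371   0.0849  57.3454 253.5209]]
0.02546463626644735
pk
 [[  0.5972   0.1742   0.043  191.9396 143.1731]
 [  0.5974   0.0817   0.0671 236.7639 141.9651]
 [  0.5865  -0.0868   0.0911 318.601  147.98  ]
 [  0.461   -0.1681   0.0355 359.3759 208.6345]
 [  0.4031   0.0989   0.0502 228.2927 236.3309]]
((0.5433191657066345, 0.0006064623594284058), (0.34069550037384033, 0.28091365098953247), 86.16079711914062)
```

Estimates agree to about 1 mm: yaw −3.7°, pockets 169 mm apart. Next, one close wrist view to refine them.

```bash
cat >> h.py <<'E'
def rv(phi): return (R.from_euler("z",phi)*R.from_matrix(np.diag([1.,-1,-1]))).as_rotvec()
E
python3 - <<'E'
from h import *; import pickle
np.set_printoptions(precision=4,suppress=True)
manip.move_pose([.50,0,.36],rv(np.pi/2-.065)); manip.dwell(.3)
st=manip.state(); c=cams.capture("wrist"); pickle.dump((c,st),open("w1.pkl","wb")); cv2.imwrite("pics/w1.png",c["image"])
T=cam_T(c,st);print(T,st["clock"]);P=zmap(c,T);Z=P[...,2]
g=c["image"].astype(int)
print("white\n",blobs(c,T,g.min(2)>205,.044))
a=(Z>.0)&(Z<.017)&(P[...,0]>.535)&(P[...,0]<.64)&(np.abs(P[...,1])<.145)
print("pk\n",blobs(c,T,a,.026))
E
```

```text
[[ 0.9979 -0.0609 -0.0202  0.5053]
 [-0.0642 -0.9481 -0.3116  0.0804]
 [-0.0001  0.3122 -0.95    0.5059]
 [ 0.      0.      0.      1.    ]] 2.7667
white
 [[  0.6648   0.0791   0.0558 360.4331  83.1772]
 [  0.4831   0.1053   0.0865 240.2877  78.6044]
 [  0.588    0.004    0.0368 309.8398 141.5718]
 [  0.6537  -0.0976   0.0503 348.2664 196.6511]
 [  0.4682  -0.0852   0.0621 240.6222 197.3095]
 [  0.4926  -0.2161   0.044  259.7318 262.4245]]
pk
 [[  0.5956   0.0813   0.0671 312.2409  90.8362]
 [  0.5845  -0.0862   0.0899 306.2378 190.0653]]
```

View pics/w1.png

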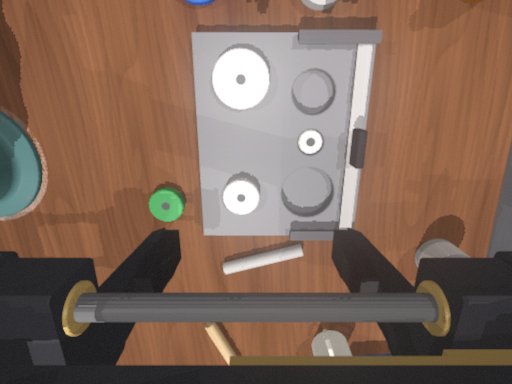

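Both views agree within 2 mm. I'll push the large disc with two spread fingers, which keep it self-centred.

```bash
cat >> h.py <<'E'
def push(s,t,r,gap,extra=0.0,z=.0315,back=.02):
    s,t=np.array(s),np.array(t); d=(t-s)/np.linalg.norm(t-s); off=.009+np.sqrt(r*r-gap*gap/4)
    phi=np.arctan2(d[1],d[0]); phi=min((phi,phi+np.pi,phi-np.pi),key=lambda a:abs(a-np.pi/2))
    p=lambda q,zz:[q[0],q[1],zz]
    a=s-d*(off+back); b=t-d*off
    manip.set_gripper(gap,20)
    manip.move_pose(p(a,.10),rv(phi)); manip.move_linear(p(a,z),.12)
    manip.move_linear(p(s-d*(off+.002),z),.08)
    manip.move_linear(p(b-d*.02,z),.09); print(manip.state()["contact_force"])
    manip.move_linear(p(b+d*extra,z),.03); st=manip.state(); print(st["contact_force"],st["tool_pos"],p(b,z))
    return d,b
E
python3 - <<'E'
from h import *; import pickle
np.set_printoptions(precision=4,suppress=True)
d,b=push([.483,.106],[.5855,-.0865],.044,.05,extra=.0005)
q=b-d*.05; manip.move_linear([q[0],q[1],.0315],.12); manip.move_linear([q[0],q[1],.09],.2)
manip.move_pose([.47,.06,.36],rv(np.pi/2-.065)); manip.dwell(.2)
st=manip.state(); c=cams.capture("wrist"); cv2.imwrite("pics/w2.png",c["image"])
T=cam_T(c,st);P=zmap(c,T);print(st["clock"])
for r in blobs(c,T,c["image"].min(2)>190,.044): print(r, P[int(r[4])+4,int(r[3])-8])
E
```

```text
[-1.2997  2.4558  1.466 ]
[-0.1854  0.0804  0.638 ] [ 0.5646 -0.0474  0.0314] [np.float64(0.564252674699424), np.float64(-0.04659648663062557), 0.0315]
11.325
[  0.6081   0.2281   0.0625 345.5125  28.2946] [0.6075 0.2266 0.0007]
[  0.6595  -0.0052   0.091  372.9495 165.3546] [0.6529 0.007  0.025 ]
[  0.5866   0.007    0.0382 328.1183 174.0108] [ 0.577  -0.0045  0.0245]
[  0.5814  -0.0733   0.0792 325.0924 216.6497] [ 0.5722 -0.0856  0.0229]
[  0.4461  -0.0965   0.1044 250.5589 233.2474] [ 0.4312 -0.1106  0.0251]
[  0.4945  -0.2104   0.0425 278.6119 286.2716] [ 0.4779 -0.2341  0.0232]
```

View pics/w2.png

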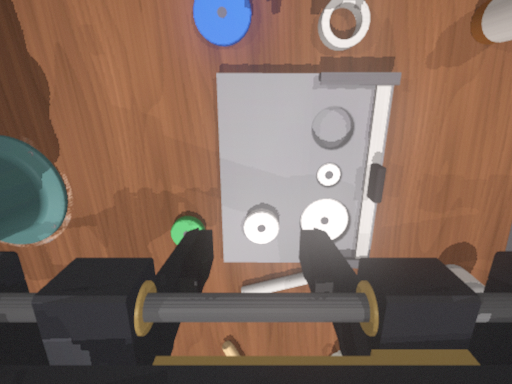

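The large disc is in its pocket: it lies at (325,220), its top about 2 mm below the deck. The small disc at (262,228) hasn't moved, so it goes next.

Run:
```python
from h import *
np.set_printoptions(precision=4,suppress=True)
d,b=push([.468,-.0845],[.5965,.0815],.032,.036,extra=.0005)
q=b-d*.05; manip.move_linear([q[0],q[1],.0315],.12); manip.move_linear([q[0],q[1],.09],.2)
manip.move_pose([.47,.02,.36],rv(np.pi/2-.065)); manip.dwell(.2)
st=manip.state(); c=cams.capture("wrist"); cv2.imwrite("pics/w3.png",c["image"])
T=cam_T(c,st);P=zmap(c,T);print(st["clock"])
for r in blobs(c,T,c["image"].min(2)>205,.024): print(r, P[int(r[4])+4,int(r[3])-8])
m=(P[...,2]>.06)&(P[...,2]<.085)&(abs(P[...,1])<.1)&(P[...,0]>.55)&(P[...,0]<.72)
print("grip",blobs(c,T,m,.072,20), P[m].mean(0), P[m].min(0),P[m].max(0))
```

```text
[-0.3974 -0.8316  0.5623]
[ 0.1414  0.5635 -0.1861] [0.5752 0.054  0.0314] [np.float64(0.5747955643708561), np.float64(0.05346158510165071), 0.0315]
19.5167
[  0.6106   0.2092   0.0232 343.408   12.1592] [0.5969 0.2035 0.0276]
[  0.6675  -0.0089   0.0928 374.7705 140.3638] [0.6518 0.0117 0.0302]
[  0.5943   0.0783   0.0619 331.1878 104.1784] [0.5812 0.074  0.0239]
[  0.5913   0.0012   0.0392 328.5026 151.7593] [ 0.5767 -0.0032  0.0243]
[  0.5845  -0.0864   0.0856 324.1298 199.5489] [ 0.5702 -0.0914  0.0229]
[  0.4662  -0.2334   0.0385 263.403  273.4664] [ 0.4495 -0.2416  0.0224]
[  0.8878  -0.2859   0.0421 475.627  284.6646] [ 0.8179 -0.2394  0.0892]
grip [[  0.6581  -0.0063   0.0358 379.4165 159.3247]] [ 0.6591 -0.0064  0.0698] [ 0.6524 -0.0364  0.0601] [0.669  0.022  0.0741]
```

View pics/w3.png

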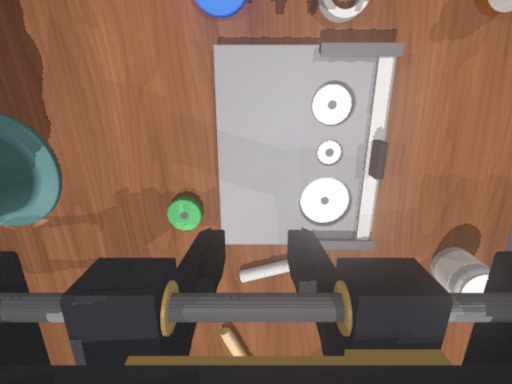

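Both discs are in their pockets: small at (331,104), large at (324,200). I'll check that they lie flat, then draw the bar.

Run:
```python
from h import *
np.set_printoptions(precision=4,suppress=True)
st=manip.state(); c=cams.capture("wrist"); T=cam_T(c,st);P=zmap(c,T)
ok=True
for n,x,y,r in(("S",.5965,.0815,.026),("L",.5855,-.0865,.036),("deck",.50,0,.03)):
    m=np.hypot(P[...,0]-x,P[...,1]-y)<r; q=P[m]; A=np.c_[q[:,:2]-[x,y],np.ones(len(q))]
    k=np.linalg.lstsq(A,q[:,2],rcond=None)[0]; print(n,k); ok&=n=="deck" or (k[2]<.0265 and np.hypot(*k[:2])<.07)
print(ok)
if ok:
    ph=np.pi/2-.065; ax=np.array([.9979,-.0653]); home=np.array([.591,-.0025])
    g=np.array([.6585,-.0068])
    manip.set_gripper(.05,25); manip.move_pose([*g,.12],rv(ph)); manip.move_linear([*g,.047],.12)
    manip.set_gripper(0.0,25); st=manip.state(); print(st["gripper_width"],st["grasp_force"],st["contact_force"])
    f0=st["contact_force"]; p0=st["tool_pos"][:2]
    L=(p0-home)@ax; print("travel",L)
    e=p0-ax*(L-.003); manip.move_linear([*e,.047],.06)
    for k in range(10):
        e=e-ax*.001; manip.move_linear([*e,.047],.03); manip.dwell(.1); s=manip.state(); f=(s["contact_force"]-f0)[:2]@ax; print(k,f,(s["tool_pos"][:2]-home)@ax)
        if f>10: break
    print(s["clock"])
```

```text
S [0.0004 0.0004 0.0239]
L [-0.0008 -0.0005  0.0237]
deck [-2.8602  8.6145  0.1404]
True
0.013971558501068708 24.999983995221555 [ 1.7376 -0.4595 -0.2966]
travel 0.06855495721382125
0 0.31813663086094995 0.0017674487015336532
1 0.29596435353322104 0.0009121212219375418
2 3.6787124894423826 0.0008684835151016361
3 6.110043552399962 0.00089031411398646
4 9.240659719276332 0.000896479459562705
5 12.89976854312005 0.0008672913669797132
25.9167
```

The bar reached its stop, with force rising and no more movement. Next: release, retreat and verify.

Run:
```python
from h import *
np.set_printoptions(precision=4,suppress=True)
manip.set_gripper(.05); p=manip.state()["tool_pos"]
manip.move_linear([p[0],p[1],.14],.12)
manip.move_pose([.47,.02,.36],rv(np.pi/2-.065)); manip.dwell(.2)
st=manip.state(); c=cams.capture("wrist"); cv2.imwrite("pics/w4.png",c["image"]); T=cam_T(c,st);P=zmap(c,T)
m=(P[...,2]>.066)&(P[...,2]<.085)&(abs(P[...,1])<.1)&(P[...,0]>.53)&(P[...,0]<.72)
print("grip",blobs(c,T,m,.072,20),st["clock"])
```

```text
grip [[  0.5901  -0.0018   0.0322 335.1165 159.3778]] 28.7083
```

View pics/w4.png

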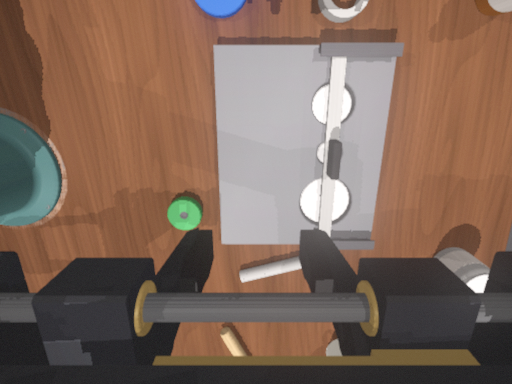

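The bar now lies over the middles of the pockets, with its grip at (335,159), and both discs are under it. The collar and rod haven't moved.

```bash
python3 -c "
from cell import order
print(order.close_job())"
```

```text
the job is handed in; nothing more can be done
None
```

The job is handed in at about 29 s of the 59 s limit: both discs lie flat in their own pockets, the bar is drawn home to its stop, and the spare disc, collar and rod show no sign of having been disturbed in the last picture.

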